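# Square the filter tray into the corner stop

### The job

Without gripping or lifting anything, push the grey tray of filters along the bench into the corner of the L-shaped metal stop, so that its long back wall sits flush against the long bar and its end sits flush against the short bar. Push gently and only on the outside of the tray's walls: keep your fingers out of the tray and off the filters, leave the filters standing in their pockets, and do not disturb the other things on the bench.

Things in the scene. Friction and masses are not known exactly. Their poses are not given: they have to be found in the camera images.
- tray: loose grey open tray, three pockets in a row, 85 (x) x 190 (y) x 30 mm high, walls 4 mm, about 0.3 to 0.65 kg; the filters in it reach 50 mm above the bench. Origin: centre of the underside; x runs from the front wall (small white paper label) to the back wall, y along the tray. Starts in front of the long bar, to the right of its place, up to 0.3 rad out of square. Slides under 2 to 12 N.
- stop: fixed L-shaped stop, two aluminium bars 22 mm high, 12 mm thick. Origin: on the bench, middle of the long bar's inner face; x points into that bar (away from the robot), y along it to the left. Long bar: inner face x = 0, y from -0.165 to +0.167 m. Short bar, at the left end: inner face y = +0.155 m, x from 0 to -0.11 m. Yaw within 0.17 rad.
- home (a point): point on the bench in the stop's corner, axes as the stop's, where the tray's origin is when the tray is flush with both bars: x = -42.5 mm, y = +60 mm from the stop's origin
- filter_0: loose white inline filter, a disc 48 mm across, 46 mm high, with a spigot on top and a 20 mm foot; stands in the pocket at the tray's -y end. Origin: centre of its underside.
- filter_1: same, in the middle pocket
- filter_2: same, in the pocket at the tray's +y end
- sample_0: bystander: white sample bottle 40 mm across, 85 mm high, standing to the right. Origin: centre of the underside, as for all bystanders.
- sample_1: bystander: like sample_0
- sample_3: bystander: smaller sample bottle, 36 mm across, 70 mm high, to the right
- spare_cap: bystander: grey screw cap, 64 mm across, 24 mm high, to the left in front
- tape_duct: bystander: roll of wide tape, 107 mm across, 48 mm high, to the left, does not move
- torch: bystander: small black torch lying along its y, 112 mm long, 37 mm thick, at the front edge of the bench, left of the middle
- marker_0: bystander: white marker pen with a dark cap, lying along its y, 130 mm long, 18 mm thick, far left
- wash_bottle_di: bystander: wash bottle, 70 x 86 mm, 237 mm high with its spout, at the right rear, does not move
There are look-alikes about, which are no part of the job. Leave any yellow look-alike of the filter_1 alone.

How it is judged (in metres and radians):
At the end, for the whole second after the job is handed in: the tray lies flat on the bench and at rest, its back wall within about 4 mm of the long bar and its end within about 4 mm of the short bar, square to the stop within 0.03 rad, all three filters upright in it (x of tray in the frame of stop between -0.0465 and -0.039 m and y of tray in the frame of stop between 0.056 and 0.0635 m and angle between the x axis of tray and the x axis of stop, either way round below 0.03 rad and z of filter_0 in the frame of tray between -0.002 and 0.06 m and angle between each of filter_0, filter_1, filter_2's own z axis and vertical below 0.25 rad and horizontal distance between each of filter_0, filter_1, filter_2 and tray below 0.1 m and z of filter_1 in the frame of tray between -0.002 and 0.06 m and z of filter_2 in the frame of tray between -0.002 and 0.06 m and height (world z) of tray below 0.005 m and linear speed of tray below 0.01 m/s); the robot touches nothing.
It fails at once if the tray is lifted off the bench or tipped (height (world z) of tray above 0.012 m or angle between tray's own z axis and vertical above 0.12 rad).
It fails at once if the fingers reach over the tray's walls, down into the tray or astride a wall (x of the grasp point in the frame of tray between -0.0425 and 0.0425 m and y of the grasp point in the frame of tray between -0.095 and 0.095 m and z of the grasp point in the frame of tray below 0.05 m).
It fails at once if the robot touches a filter, or a filter falls over or leaves its pocket (contact force between any of the fingers, the arm and filter_0 above 0.5 N or contact force between any of the fingers, the arm and filter_1 above 0.5 N or contact force between any of the fingers, the arm and filter_2 above 0.5 N or angle between any of filter_0, filter_1, filter_2's own z axis and vertical above 0.5 rad or z of any of filter_0, filter_1, filter_2 in the frame of tray above 0.025 m).
It fails at once if the tray is pushed roughly (over 40 N) (contact force between any of the fingers, the arm and tray above 40 N).
It fails at once if a bottle, the screw cap, the torch or the marker is shifted by more than 15 mm (distance of any of sample_0, sample_1, sample_3, spare_cap, torch, marker_0 from where it was at the start of the episode above 0.015 m).
It also fails if it takes over 58 s, if anything falls off the work surface, if the arm or the gripper's body presses on something with over 40 N, if the wrist force passes 120 N, or if a joint passes its speed limit or range.

### The arm

A 6-joint arm with a two-finger parallel gripper is mounted at the origin on a cart in front of the work surface, level with it; the furniture and walls round the work are solid. World frame = base frame: x ahead of the robot, y to its left, z up, the work surface at z = 0. Lengths are in mm, angles in rad, forces in N, time in s.
With the tool pointing down it reaches from about 275 to 975 mm from the base axis. Payload 8.4 kg.
Tool frame: the origin (TCP) lies midway between the tips of the shut fingers; the grasp point (between the pads) lies 19 mm behind it; z points along the fingers, y is the direction in which the jaws open and shut (so a half turn about z gives the same grasp; the last joint's range is limited). The gripper opens to 92 mm and grips with 3 to 60 N. Pads are 20 mm wide; open, the fingers measure 128 mm over their backs; the gripper's body (75 mm by 189 mm) begins 69 mm behind the grasp point.
Start: joints at [-1.239, 0.353, 1.633, -0, 1.155, -0.002], TCP at [204.771, -590.505, 214.583] pointing down, gripper open.
Joint ranges: [-2.63, 2.63], [-0.92, 2.1], [0.06, 2.66], [-1.3, 4.44], [0, 2.69], [-3.02, 3.02]. Speed limits (rad/s): [2.22, 2.22, 2.79, 3.14, 3.14, 3.14].

### API

Orientations are given as a rotation vector (axis times angle).
In Python, from plant import get_obs, get_image, camera_info, close_job gives the robot as it stands. The module is installed in compiled form; this text tells all that it offers.
- The arm moves only by the tool play_rows, never from a script. Its argument "moves" is a list of rows, each a list of 6 numbers: the shift along the world's x, y, z in m, then the turn, a rotation vector about the world's x, y, z in degrees. A call has 1 to 12 rows; each row shifts and turns the commanded pose from where the row before left it; what a row does not reach is not made up. A row lasts 1/8 s, in which the tool goes at most 62.5 mm and 10.7 degrees, less where a joint would pass 70% of its speed; a pose out of reach is approached as far as the arm can. A call with a gripper value outside its range is refused whole. "fingers" is the closure, from 0 (fully open) to 1 (shut), set as the call begins (left out, the last holds). The fingers move at their own pace and stop on an object; the grip force is fixed at half the most. Time passes only in rows, so rows that do not move let the fingers close. It gives the time, the measured TCP pose, the force and the opening at its end, in the units of the state.
- get_obs(): the state, without advancing time (a new reading comes with each control period).
- get_image(name): name is "side" or "top"; returns the picture (400x640x3 uint8, red, green, blue); there is no depth.
- camera_info(name): a dict with "fx", "fy", "cx", "cy" (pixels), "distortion" ([k1, k2, p1, p2, k3] as OpenCV has them; the pictures are not rectified), "rvec" (rotation vector, rad) and "tvec" (3), from world to camera coordinates, as OpenCV has them. Camera axes: x right, y down, z forward; pixel columns grow to the right and rows downward; lengths in mm; the calibration is good to about 2 mm. A picture is of the moment at which its call begins. camera_info takes no time and is no camera call.
- close_job(): hands the job in, once; it reports no verdict.
The state is a dict: "t": time; "joint_positions": joint angles; "dq": joint speeds; "joint_efforts": joint torques, N m; "ee_pos": TCP position; "orientation": TCP orientation; "ft_force": force on the tool from outside, world axes, zero at the start; "moment": the same for the moment, N m; "grip_width": finger opening in mm.
Only numpy, scipy, OpenCV 4.12 (cv2) and the standard library are available. Lean on these libraries where they do the work, as an engineer would, in place of code of your own. Each camera call takes 0.05 s, during which the arm holds its last target.

## Working session

There is one attempt and no reset: what is moved stays moved. The work goes in short steps, Python scripts to look and compute and a tool call to move; the robot and the scene stay as the last step left them, time stands still between calls to the robot, and variables do not carry over. Pictures are saved under pics/ and viewed, and the job is handed in when it is done.

Besides the shell and the picture viewer there is one more tool, called as name([rows], argument=value, ...), one row to a line, values as JSON. play_rows: Moves the arm, as the interface text tells. Its arguments: {"type":"object","properties":{"moves":{"type":"array","items":{"type":"array","items":{"type":"number"}}},"fingers":{"type":"number"}},"required":["moves"]}

```bash
mkdir -p pics
python3 - <<'E'
from plant import *
import cv2
for n in("top","side"):
    cv2.imwrite(f"pics/{n}0.png",get_image(n)[:,:,::-1]); print(n,camera_info(n))
print(get_obs())
E
```

```text
top {'fx': 442.2768216818296, 'fy': 442.2768216818296, 'cx': 324.4848295682055, 'cy': 198.49678134111798, 'distortion': array([-0.01501294,  0.        ,  0.        ,  0.        ,  0.        ]), 'rvec': array([ 1.55534352, -2.36692416,  0.55702517]), 'tvec': array([240.44825687, 450.15354859, 984.4027085 ])}
side {'fx': 381.06908771166445, 'fy': 381.06908771166445, 'cx': 326.3356166471184, 'cy': 200.273194318785, 'distortion': array([0.02857441, 0.        , 0.        , 0.        , 0.        ]), 'rvec': array([ 2.51880942,  0.99556571, -0.23734968]), 'tvec': array([-390.69966991, -302.70916347, 1302.63130972])}
{'t': 0.1, 'joint_positions': array([-1.23936808e+00,  3.53553029e-01,  1.63404789e+00,  2.89660286e-06,
        1.15523740e+00, -2.41862531e-03]), 'dq': array([-0.00049251, -0.00207357, -0.0022319 , -0.0006218 , -0.00032425,
       -0.00097581]), 'joint_efforts': array([ 2.65471353e-03, -5.94903803e+01, -3.34931016e+01,  7.01636123e-02,
        1.85372983e-02, -4.86394686e-05]), 'ee_pos': array([ 204.64266696, -590.06877081,  213.96001488]), 'orientation': array([-3.09671450e+00, -5.21767483e-01,  3.16205664e-04]), 'ft_force': array([-0.26306493,  0.82782849,  0.83243407]), 'moment': array([-0.01127446,  0.00924446,  0.03411035]), 'grip_width': 92.00713676098096}
```

View pics/top0.png

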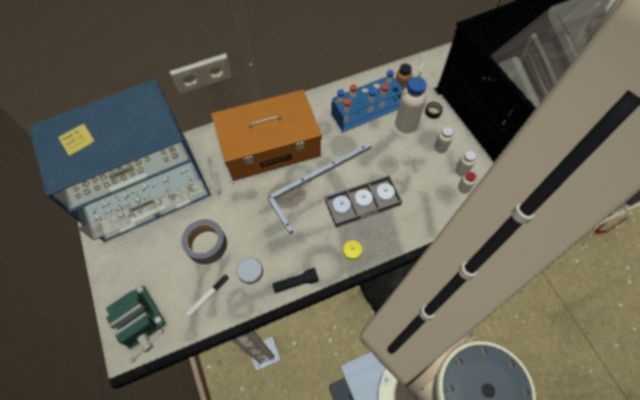

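View pics/side0.png

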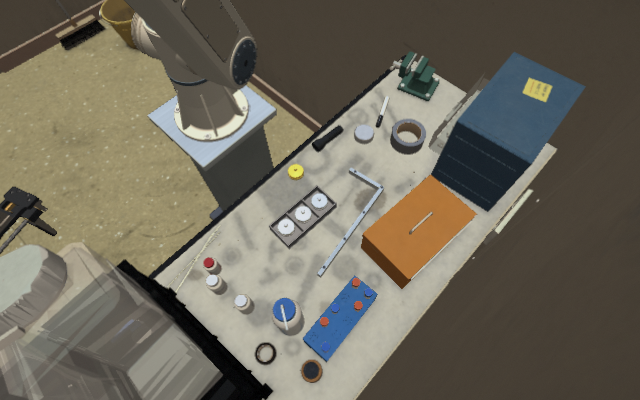

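```bash
cat > h.py <<'E'
import numpy as np, cv2
from plant import *
def px2w(n,uv,z):
    c=camera_info(n);K=np.array([[c['fx'],0,c['cx']],[0,c['fy'],c['cy']],[0,0,1]])
    R=cv2.Rodrigues(c['rvec'])[0];t=c['tvec']
    p=cv2.undistortPoints(np.array(uv,float).reshape(-1,1,2),K,c['distortion']).reshape(-1,2)
    d=np.c_[p,np.ones(len(p))]@R; o=-R.T@t
    z=np.broadcast_to(z,len(p))
    return o+d*((z-o[2])/d[:,2])[:,None]
def w2px(n,P):
    c=camera_info(n);K=np.array([[c['fx'],0,c['cx']],[0,c['fy'],c['cy']],[0,0,1]])
    return cv2.projectPoints(np.array(P,float).reshape(-1,1,3),c['rvec'],c['tvec'],K,c['distortion'])[0].reshape(-1,2)
def crop(img,x,y,w,h,s,f):
    c=cv2.resize(img[y:y+h,x:x+w],None,fx=s,fy=s,interpolation=cv2.INTER_CUBIC).copy()
    for i in range(0,w,10): cv2.putText(c,str(x+i),(i*s,8),0,.3,(0,0,255),1); cv2.line(c,(i*s,10),(i*s,14),(0,0,255),1)
    for i in range(0,h,10): cv2.putText(c,str(y+i),(0,i*s+4),0,.3,(0,0,255),1)
    cv2.imwrite(f,c)
E
python3 - <<'E'
from h import *
crop(cv2.imread('pics/top0.png'),255,135,155,115,5,'pics/tc.png')
crop(cv2.imread('pics/side0.png'),255,155,140,130,4,'pics/sc.png')
E
```

```text
(no output)
```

View pics/tc.png

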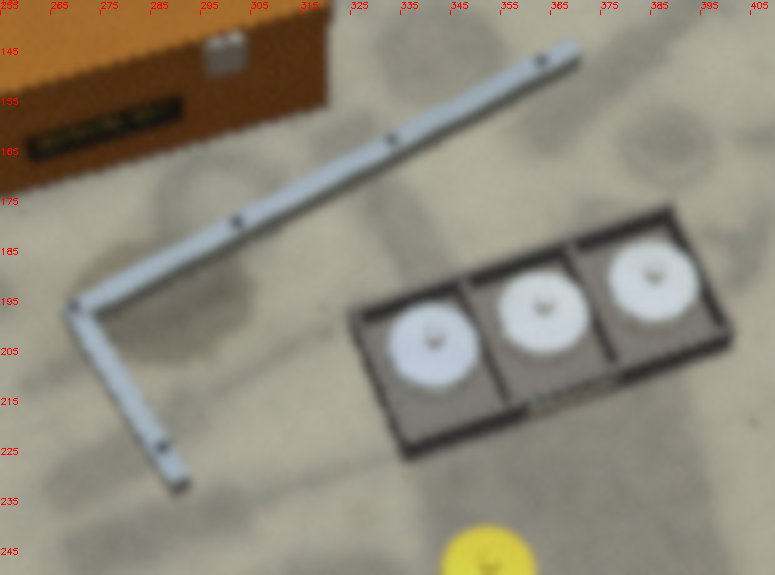

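View pics/sc.png

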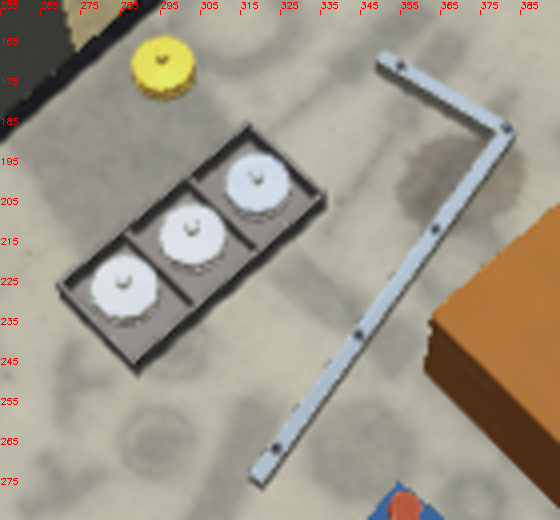

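```bash
cat >> h.py <<'E'
def overlay(n,img,T,S,f,box,s):
    im=img.copy(); 
    def pts(pose,L): 
        c,sn=np.cos(pose[2]),np.sin(pose[2]); return np.array([[pose[0]+c*a-sn*b,pose[1]+sn*a+c*b,z] for a,b,z in L])
    x,y,w,h=box
    c=cv2.resize(im[y:y+h,x:x+w],None,fx=s,fy=s,interpolation=cv2.INTER_CUBIC)
    def poly(pose,L,col):
        p=(w2px(n,pts(pose,L))-[x,y]+.5)*s-.5
        cv2.polylines(c,[np.round(p*8).astype(np.int32)],True,col,1,cv2.LINE_AA,3)
    for z,col in((30,(0,255,0)),(0,(0,0,255))):
        poly(T,[(-42.5,-95,z),(42.5,-95,z),(42.5,95,z),(-42.5,95,z)],col)
    for z,col in((22,(0,255,255)),(0,(255,0,255))):
        poly(S,[(0,-165,z),(12,-165,z),(12,167,z),(-110,167,z),(-110,155,z),(0,155,z)],col)
    cv2.imwrite(f,c)
E
python3 - <<'E'
from h import *
c=lambda L,s,o:np.array(L)/s+o
tt=c([(352,315),(672,207),(733,332),(405,452)],5,[255,135])
ts=c([(60,287),(250,125),(325,200),(137,366)],4,[255,155])
print(px2w('top',tt,30).round(1)); print(px2w('side',ts,30).round(1))
st=c([(75,305),(237,221),(392,138),(542,62),(162,447)],5,[255,135])
ss=c([(507,128),(435,229),(358,334),(276,448),(400,65)],4,[255,155])
A=px2w('top',st,22);B=px2w('side',ss,22);print(A.round(1),B.round(1))
E
```

```text
[[ 544.2   24.2   30. ]
 [ 535.4 -162.2   30. ]
 [ 454.7 -157.2   30. ]
 [ 460.7   30.5   30. ]]
[[ 467.  -160.    30. ]
 [ 475.2   26.2   30. ]
 [ 558.1   18.7   30. ]
 [ 549.1 -163.9   30. ]]
[[ 612.7  157.    22. ]
 [ 625.9   57.6   22. ]
 [ 640.6  -41.8   22. ]
 [ 652.8 -140.6   22. ]
 [ 516.7  144.    22. ]] [[ 615.   159.2   22. ]
 [ 629.9   59.1   22. ]
 [ 643.3  -39.5   22. ]
 [ 657.7 -138.8   22. ]
 [ 520.1  145.6   22. ]]
```

Run:
```python
from h import *
for n in('top','side'):
    c=camera_info(n);R=cv2.Rodrigues(c['rvec'])[0];print(n,-R.T@c['tvec'])
# stop fit
c_=lambda L,s,o:np.array(L)/s+o
T=(505,-68,0.03)
S=(629,8,0.134)
overlay('top',cv2.imread('pics/top0.png'),T,S,'pics/to.png',(255,135,155,115),5)
overlay('side',cv2.imread('pics/side0.png'),T,S,'pics/so.png',(255,155,140,130),4)
```

```text
top [  59.61423646  233.404781   1082.34496583]
side [ 867.48795062 -346.58911568 1033.66727684]
```

View pics/to.png

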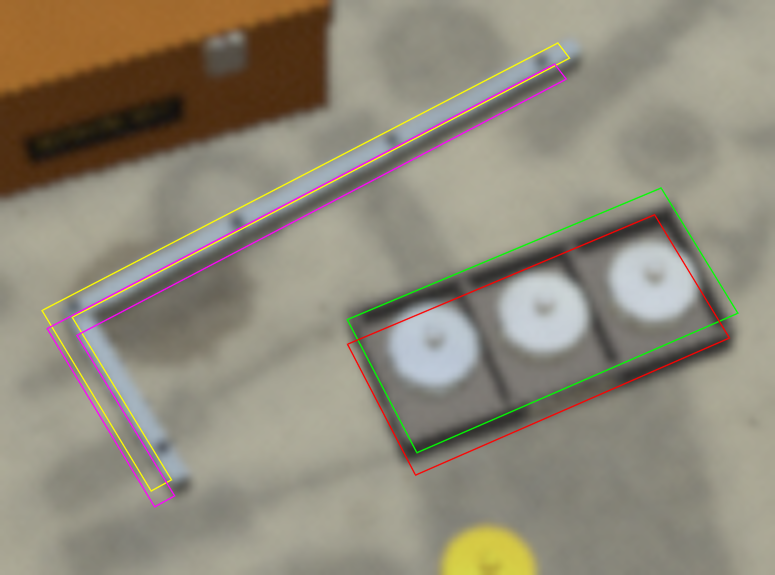

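View pics/so.png

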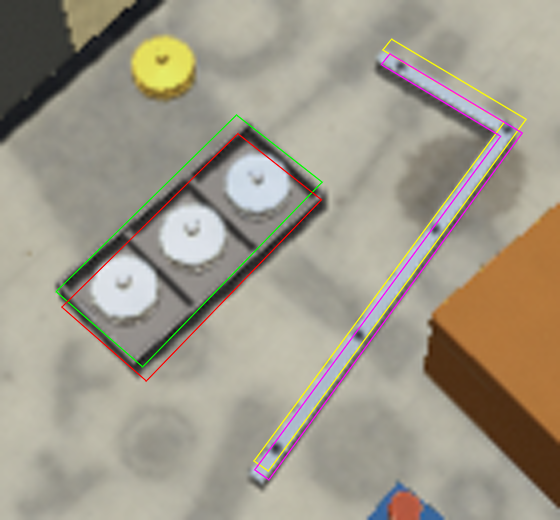

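```bash
cat > fit.py <<'E'
from h import *
from scipy.optimize import least_squares
def fit(p0,obs):
    # obs: list (cam, uv, local xyz)
    def r(p):
        c,s=np.cos(p[2]),np.sin(p[2]); o=[]
        for n,uv,(a,b,z) in obs:
            o.append(w2px(n,[p[0]+c*a-s*b,p[1]+s*a+c*b,z])[0]-uv)
        return np.ravel(o)
    q=least_squares(r,p0,x_scale=[10,10,.05]); return q.x,q.fun.reshape(-1,2)
E
python3 - <<'E'
from fit import *
t=lambda u,v:np.array([u,v])/5+[254.6+.0,134.6]
s=lambda u,v:np.array([u,v])/4+[254.6,154.6]
ob=[('top',t(352,312),(42.5,95,30)),('top',t(672,207),(42.5,-95,30)),('top',t(733,345),(-42.5,-95,0)),('top',t(407,460),(-42.5,95,0)),
('side',s(60,287),(-42.5,-95,30)),('side',s(250,125),(-42.5,95,30)),('side',s(325,207),(42.5,95,0)),('side',s(137,374),(42.5,-95,0))]
for sub in (ob,ob[:4],ob[4:]):
    T,r=fit((505,-68,.03),sub);print(T,r.round(1).tolist())
T,_=fit((505,-68,.03),ob)
so=[]
for L,f,n in (([(98,312),(578,58),(572,38),(62,310),(188,480),(175,492)],t,'top'),([(500,137),(250,472),(262,487),(515,133),(378,62),(385,50)],s,'side')):
    for (u,v),l in zip(L,[(0,155,22),(0,-165,22),(12,-165,22),(12,167,22),(-110,155,22),(-110,167,22)]): so.append((n,f(u,v),l))
for sub in (so,so[:6],so[6:]):
    S,r=fit((629,8,.134),sub);print(S,r.round(1).tolist())
S,_=fit((629,8,.134),so)
overlay('top',cv2.imread('pics/top0.png'),T,S,'pics/to2.png',(255,135,155,115),5)
overlay('side',cv2.imread('pics/side0.png'),T,S,'pics/so2.png',(255,155,140,130),4)
E
```

```text
[ 5.05606685e+02 -6.83434476e+01 -4.20495445e-02] [[-1.0, -1.3], [-0.1, -2.5], [-0.7, 0.8], [-0.5, 0.9], [-1.9, -1.0], [-1.1, -1.7], [0.1, 0.4], [-0.2, 1.0]]
[ 5.03658853e+02 -6.90749797e+01 -4.26216840e-02] [[-0.4, -0.8], [0.4, -2.0], [-0.1, 1.3], [0.1, 1.4]]
[ 5.07820898e+02 -6.74459457e+01 -4.20727786e-02] [[-1.1, -0.7], [-0.3, -1.4], [0.8, 0.6], [0.6, 1.3]]
[ 6.29660430e+02 -1.80481141e+00  1.41577773e-01] [[-1.7, -0.2], [0.9, -1.7], [-0.2, -0.7], [-0.6, -1.1], [0.5, -1.5], [-0.9, -1.7], [-1.3, -1.7], [-1.0, 0.2], [-0.4, -1.1], [0.4, -1.6], [-1.3, -1.0], [-0.9, -0.7]]
[ 6.26220910e+02 -1.20949247e+00  1.43782987e-01] [[-1.4, 1.0], [1.2, -0.8], [0.1, 0.2], [-0.3, 0.1], [1.0, -0.3], [-0.5, -0.4]]
[ 6.33056325e+02 -2.67951281e+00  1.35973660e-01] [[-0.4, -0.7], [-0.6, 1.1], [-0.0, -0.2], [1.4, -0.5], [-0.3, -0.1], [0.1, 0.1]]
```

View pics/to2.png

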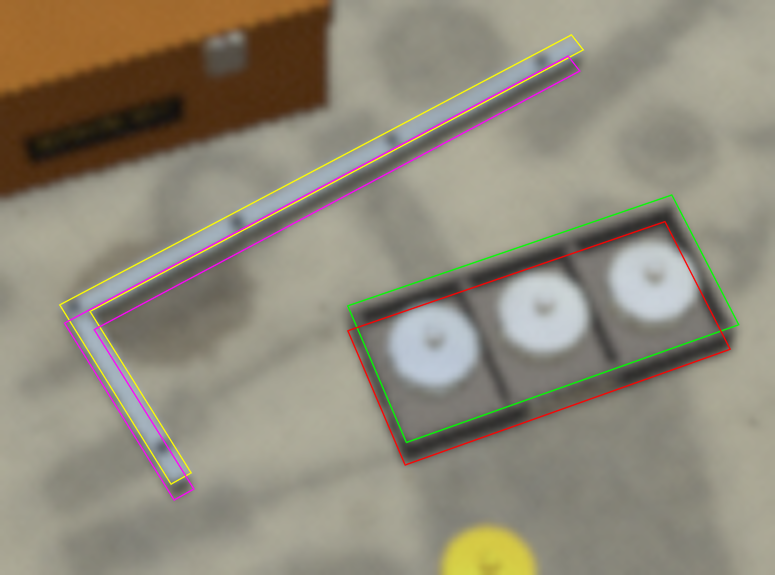

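View pics/so2.png

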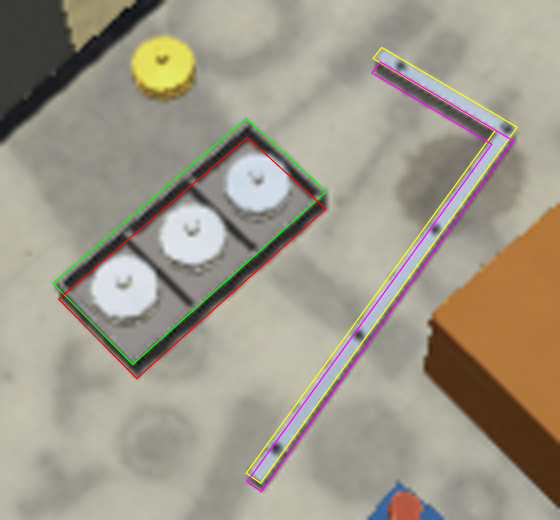

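Run:
```python
from h import *
N=['s_a','s_b','s_c_red','wash_body','yellow','torchL','torchR','cap','bench front edge']
for n,v in zip(N,px2w('top',[(443,147),(464,170),(466,188),(408,125),(352,252),(275,290),(317,277),(249,272),(330,290)],[0,0,0,0,20,18,18,20,0])):print(n,v.round(0))
for n,v in zip(['red','b','c','washtop','yellow'],px2w('side',[(210,267),(213,286),(241,304),(285,318),(295,173)],[10,10,10,50,20])):print(n,v.round(0))
```

```text
s_a [ 574. -361.    0.]
s_b [ 484. -377.    0.]
s_c_red [ 432. -352.    0.]
wash_body [ 684. -305.    0.]
yellow [382.  21.  20.]
torchL [368. 235.  18.]
torchR [357. 128.  18.]
cap [436. 278.  20.]
bench front edge [319. 109.   0.]
red [ 426. -350.   10.]
b [ 473. -378.   10.]
c [ 564. -358.   10.]
washtop [ 682. -306.   50.]
yellow [389.  16.  20.]
```

play_rows([
  [0.0197,0.0437,0,0,0,-1.8],
  [0.0197,0.0437,0,0,0,-1.8],
  [0.0197,0.0437,0,0,0,-1.8],
  [0.0197,0.0437,0,0,0,-1.8],
  [0.0197,0.0437,0,0,0,-1.8],
  [0.0197,0.0437,0,0,0,-1.8],
  [0.0197,0.0437,0,0,0,-1.8],
  [0.0197,0.0437,0,0,0,-1.8],
  [0.0197,0.0437,0,0,0,-1.8],
  [0.0197,0.0437,0,0,0,-1.8],
  [0.0197,0.0437,0,0,0,-1.8],
  [0.0197,0.0437,0,0,0,-1.7],
], fingers=0)

```text
t: 1.6
ee_pos: [441.5, -64.5, 214.5]
orientation: [3.141, -0.067, -0.0]
ft_force: [0.8, -0.4, -0.9]
grip_width: 91.7
```

play_rows([
  [0,0,-0.05,0,0,0],
  [0,0,-0.05,0,0,0],
  [0,0,-0.04,0,0,0],
  [0,0,0,0,0,0],
  [0,0,0,0,0,0],
])

```text
t: 2.22
ee_pos: [441.8, -66.3, 75.6]
orientation: [3.141, -0.065, 0.001]
ft_force: [0.9, -0.3, -0.1]
grip_width: 91.8
```

Run:
```python
from h import *
cv2.imwrite("pics/side1.png",get_image("side")[:,:,::-1])
o=get_obs();print(o['t'],o['ee_pos'],o['orientation'],o['ft_force'],o['joint_positions'])
R=cv2.Rodrigues(o['orientation'])[0];print(R.round(3), np.arctan2(R[1,1],R[0,1]))
crop(cv2.imread('pics/side1.png'),200,130,190,145,4,'pics/s1c.png')
```

```text
2.275 [442.32950367 -66.32280399  76.06827844] [ 3.14062588 -0.06520622  0.00339707] [0.12373272 0.35487534 0.09013742] [-1.52182988e-01  2.79273623e-01  2.12284737e+00 -3.24620751e-06
  7.37289712e-01  1.46013412e+00]
[[ 0.999 -0.042  0.002]
 [-0.042 -0.999 -0.   ]
 [ 0.002  0.    -1.   ]] -1.6123149730893154
```

View pics/s1c.png

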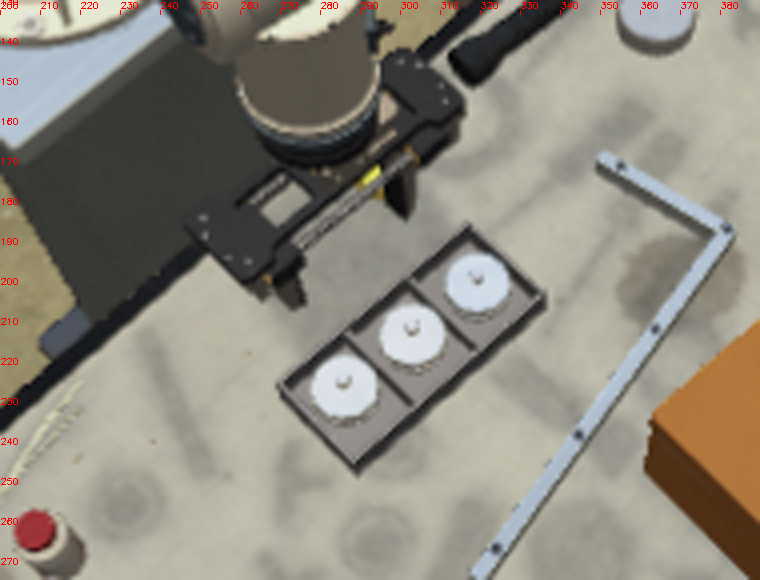

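play_rows([
  [0,0,-0.03,0,0,0],
  [0,0,-0.025,0,0,0],
  [0,0,-0.007,0,0,0],
  [0,0,0,0,0,0],
  [0.004,0,0,0,0,0],
  [0.004,0,0,0,0,0],
  [0.003,0,0,0,0,0],
  [0.003,0,0,0,0,0],
])

```text
t: 3.28
ee_pos: [454.3, -66.0, 12.5]
orientation: [-3.141, 0.065, 0.003]
ft_force: [-5.1, -0.2, 3.4]
grip_width: 92.1
```

play_rows([
  [0.003,0,0,0,0,0],
  [0.003,0,0,0,0,0],
  [0.003,0,0,0,0,0],
])

```text
t: 3.65
ee_pos: [464.5, -66.1, 12.4]
orientation: [-3.141, 0.065, -0.0]
ft_force: [-3.1, 0.1, -2.0]
grip_width: 92.4
```

Run:
```python
from h import *
cv2.imwrite("pics/side2.png",get_image("side")[:,:,::-1])
o=get_obs();print(o['t'],o['ee_pos'],o['orientation'],o['ft_force'])
crop(cv2.imread('pics/side2.png'),200,130,190,145,4,'pics/s2c.png')
```

```text
3.7 [465.11255935 -66.13234094  12.54727626] [ 3.14086176e+00 -6.50105140e-02  1.48923913e-03] [-1.35330545  0.90071547 -0.78915497]
```

View pics/s2c.png

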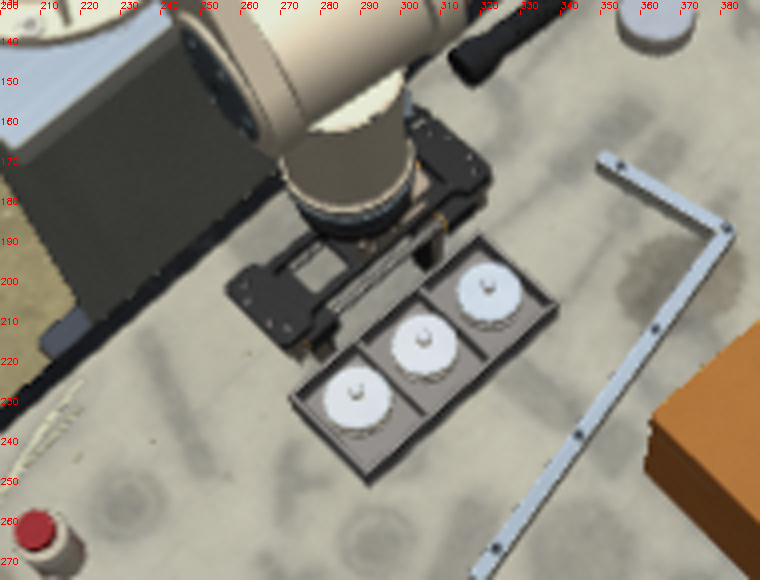

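play_rows([
  [0.005,0.0003,0,0,0,0.9],
  [0.005,0.0003,0,0,0,0.9],
  [0.005,0.0003,0,0,0,0.9],
  [0.005,0.0003,0,0,0,0.9],
  [0.005,0.0003,0,0,0,0.9],
  [0.005,0.0003,0,0,0,0.9],
  [0.005,0.0003,0,0,0,0.9],
  [0.005,0.0003,0,0,0,0.9],
  [0.005,0.0003,0,0,0,0.9],
  [0.005,0.0003,0,0,0,0.8],
  [0.005,0.0003,0,0,0,0.8],
  [0.005,0.0003,0,0,0,0.8],
])

```text
t: 5.2
ee_pos: [524.5, -62.5, 12.6]
orientation: [-3.134, -0.224, 0.0]
ft_force: [-2.5, -0.8, 0.3]
grip_width: 91.9
```

Run:
```python
from h import *
for n in("top","side"): cv2.imwrite(f"pics/{n}3.png",get_image(n)[:,:,::-1])
o=get_obs();print(o['t'],o['ee_pos'],o['orientation'],o['ft_force'])
crop(cv2.imread('pics/side3.png'),230,150,170,140,4,'pics/s3c.png')
crop(cv2.imread('pics/top3.png'),255,135,155,115,5,'pics/t3c.png')
```

```text
5.3 [525.28233397 -62.51216029  12.70830514] [3.13342234e+00 2.23565252e-01 2.16905747e-03] [0.32942654 1.05046363 0.10515714]
```

View pics/s3c.png

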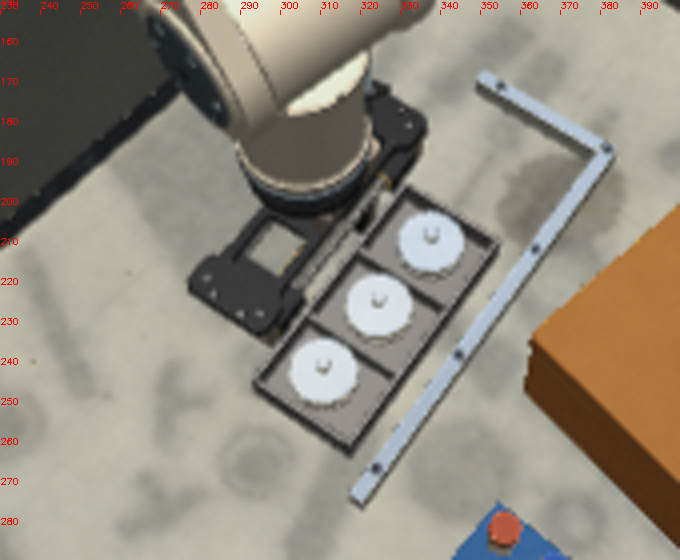

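View pics/t3c.png

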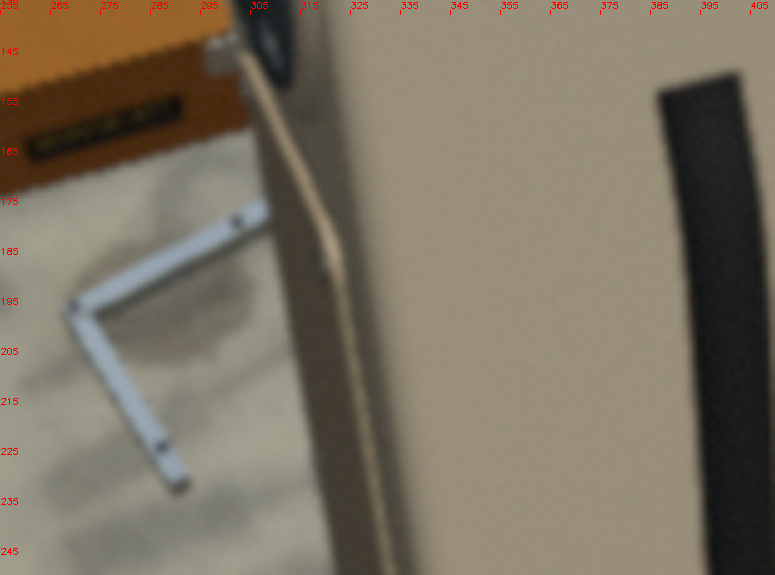

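play_rows([
  [0.004,0.0006,0,0,0,0],
  [0.004,0.0006,0,0,0,0],
  [0.003,0.0004,0,0,0,0],
  [0,0,0,0,0,0],
  [-0.01,-0.0014,0,0,0,0],
  [-0.025,-0.0035,0,0,0,0],
  [-0.005,0,0.04,0,0,0],
  [0,0,0.05,0,0,0],
  [-0.03,-0.05,0.03,0,0,0],
  [-0.03,-0.05,0,0,0,0],
  [-0.01,-0.06,0,0,0,0],
  [0,0,0,0,0,0],
])

```text
t: 6.8
ee_pos: [425.8, -227.0, 131.7]
orientation: [3.132, 0.215, 0.003]
ft_force: [0.3, -0.3, -0.8]
grip_width: 91.8
```

Run:
```python
from h import *
for n in("top","side"): cv2.imwrite(f"pics/{n}4.png",get_image(n)[:,:,::-1])
o=get_obs();print(o['t'],o['ee_pos'],o['orientation'],o['ft_force'])
crop(cv2.imread('pics/side4.png'),230,150,170,140,4,'pics/s4c.png')
crop(cv2.imread('pics/top4.png'),255,135,155,115,5,'pics/t4c.png')
```

```text
6.9 [ 426.0738643  -223.79574991  131.13672236] [-3.13383655e+00 -2.19014774e-01 -6.05810368e-04] [0.78537365 0.57886845 0.16363426]
```

View pics/s4c.png

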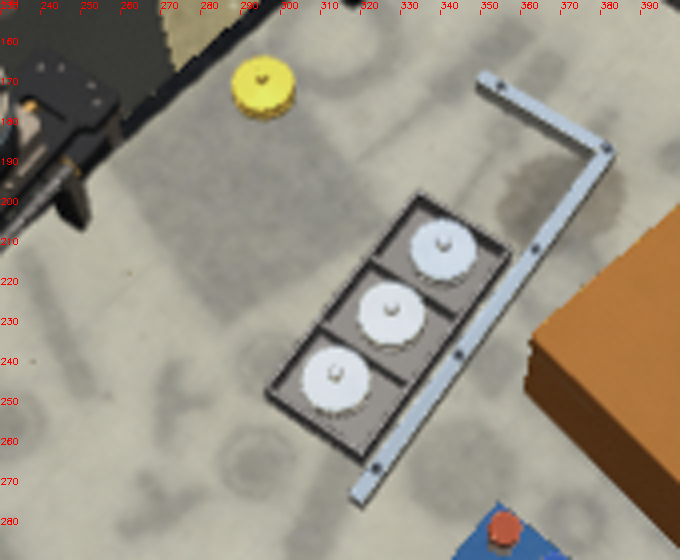

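View pics/t4c.png

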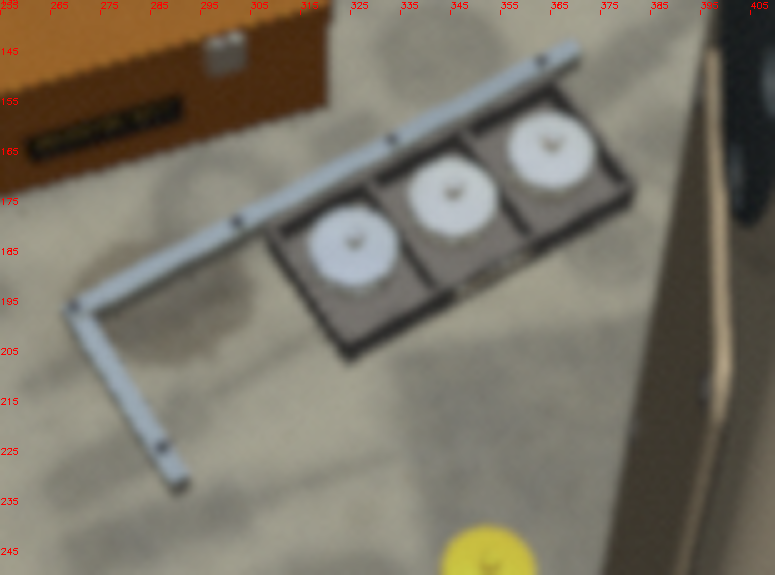

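Run:
```python
from fit import *
t=lambda u,v:np.array([u,v])/5+[254.6,134.6]
s=lambda u,v:np.array([u,v])/4+[229.6,149.6]
ob=[('top',t(267,225),(42.5,95,30)),('top',t(552,83),(42.5,-95,30)),('top',t(632,204),(-42.5,-95,0)),('top',t(347,362),(-42.5,95,0)),
('side',s(265,393),(-42.5,-95,30)),('side',s(420,192),(-42.5,95,30)),('side',s(510,260),(42.5,95,0)),('side',s(364,465),(42.5,-95,0))]
S0={'all':(629.66,-1.8,.1416),'top':(626.2,-1.2,.1438),'side':(633.06,-2.7,.136)}
for k,sub in (('all',ob),('top',ob[:4]),('side',ob[4:])):
    T,r=fit((565,-55,.14),sub);S=S0[k];d=T[:2]-S[:2];c,sn=np.cos(S[2]),np.sin(S[2])
    print(k,T.round(3),'rel',(c*d[0]+sn*d[1]).round(1),(-sn*d[0]+c*d[1]).round(1),(T[2]-S[2]).round(3),r.round(1).tolist())
```

```text
all [ 5.88675e+02 -5.29480e+01  1.48000e-01] rel -47.8 -44.9 0.006 [[-1.0, -0.4], [-0.1, -3.2], [0.0, 0.2], [-0.5, 0.9], [-0.9, -1.3], [-1.1, -1.5], [0.0, 0.6], [-0.3, 0.8]]
top [ 5.86582e+02 -5.31410e+01  1.40000e-01] rel -46.7 -45.7 -0.004 [[-0.6, -0.1], [0.5, -2.5], [0.5, 1.0], [-0.3, 1.3]]
side [ 5.90567e+02 -5.26080e+01  1.54000e-01] rel -48.9 -43.7 0.018 [[-0.2, -0.8], [-0.7, -1.2], [0.5, 0.7], [0.5, 1.2]]
```

Run:
```python
from h import *
print(px2w('side',[(361,247),(403,285),(355,277),(303,345)],[0,0,40,40]).round(0))
print(px2w('top',[(319,158),(232,175),(341,127),(333,106)],[0,0,0,40]).round(0))
```

```text
[[ 690.  -20.    0.]
 [ 844.  -24.    0.]
 [ 740. -106.   40.]
 [ 758. -319.   40.]]
[[ 683.  -16.    0.]
 [ 729.  231.    0.]
 [ 757. -118.    0.]
 [ 809. -115.   40.]]
```

play_rows([
  [0,0,0,0,0,10],
  [0,0,0,0,0,10],
  [0,0,0,0,0,10],
  [0,0,0,0,0,10],
  [0,0,0,0,0,10],
  [0,0,0,0,0,10],
  [0,0,0,0,0,10],
  [0.02,0.01,0,0,0,10],
  [0.03,0.01,0,0,0,10],
  [0.05,0.01,0,0,0,0],
  [0.05,0.01,0,0,0,0],
  [0,0,0,0,0,0],
], fingers=0.78)

```text
t: 8.4
ee_pos: [579.7, -180.8, 130.9]
orientation: [2.053, 2.376, 0.002]
ft_force: [-0.3, 0.1, 0.1]
grip_width: 20.3
```

Run:
```python
from h import *
o=get_obs();print(o['t'],o['ee_pos'],o['orientation'],o['ft_force'],o['joint_positions'],o['grip_width'])
R=cv2.Rodrigues(o['orientation'])[0];print(np.arctan2(R[1,1],R[0,1]))
```

```text
8.4 [ 579.69430573 -180.82316708  130.90265973] [2.05290959e+00 2.37644242e+00 1.76385818e-03] [-0.34066207  0.12224719  0.1106151 ] [-3.05157934e-01  4.14163006e-01  1.74702914e+00  6.58922440e-04
  9.78832346e-01 -4.51352059e-01] 20.325666598854003
0.14582703859133803
```

play_rows([
  [0.0145,0.001,0,0,0,0],
  [0,0,-0.04,0,0,0],
  [0,0,-0.04,0,0,0],
  [0,0,-0.03,0,0,0],
  [0,0,-0.008,0,0,0],
  [0,0,0,0,0,0],
])

```text
t: 9.15
ee_pos: [590.9, -182.4, 13.4]
orientation: [-2.058, -2.373, 0.0]
ft_force: [0.4, 0.8, 0.2]
grip_width: 20.0
```

Run:
```python
from h import *
for n in("side",): cv2.imwrite(f"pics/{n}5.png",get_image(n)[:,:,::-1])
o=get_obs();print(o['t'],o['ee_pos'],o['ft_force'])
crop(cv2.imread('pics/side5.png'),230,150,170,140,4,'pics/s5c.png')
```

```text
9.2 [ 591.52995375 -182.61115128   14.14544187] [ 0.18593938 -0.03029131  0.08256145]
```

View pics/s5c.png

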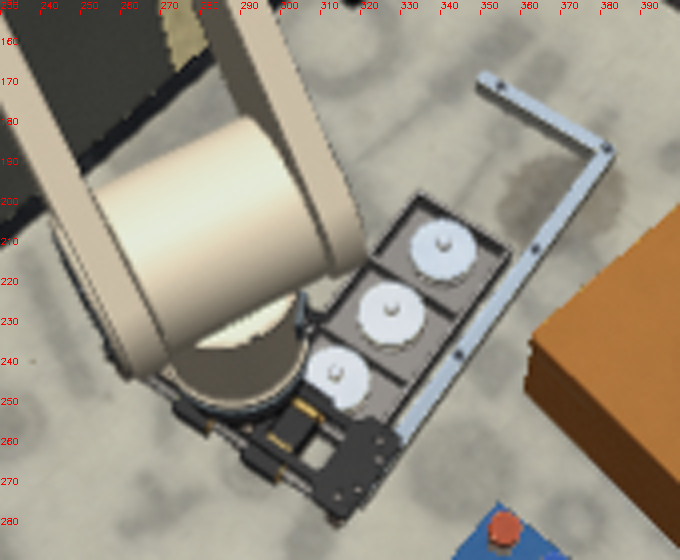

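play_rows([
  [0.006,0.001,0,0,0,0],
  [-0.001,0.006,0,0,0,0],
  [-0.0008,0.006,0,0,0,0],
  [-0.0006,0.004,0,0,0,0],
  [-0.0006,0.004,0,0,0,0],
  [-0.0006,0.004,0,0,0,0],
  [-0.0007,0.005,0,0,0,0],
  [-0.0007,0.005,0,0,0,0],
  [-0.0007,0.005,0,0,0,0],
  [-0.0007,0.005,0,0,0,0],
  [-0.0007,0.005,0,0,0,0],
  [-0.0007,0.005,0,0,0,0],
])

```text
t: 10.7
ee_pos: [589.2, -127.1, 13.2]
orientation: [-2.058, -2.373, 0.0]
ft_force: [0.5, -2.0, -0.7]
grip_width: 19.9
```

Run:
```python
from h import *
for n in("side",): cv2.imwrite(f"pics/{n}6.png",get_image(n)[:,:,::-1])
o=get_obs();print(o['t'],o['ee_pos'],o['ft_force'])
crop(cv2.imread('pics/side6.png'),230,150,170,140,4,'pics/s6c.png')
```

```text
10.75 [ 589.07168989 -126.53931526   13.13030669] [-0.51796515  0.03217032  0.22729218]
```

View pics/s6c.png

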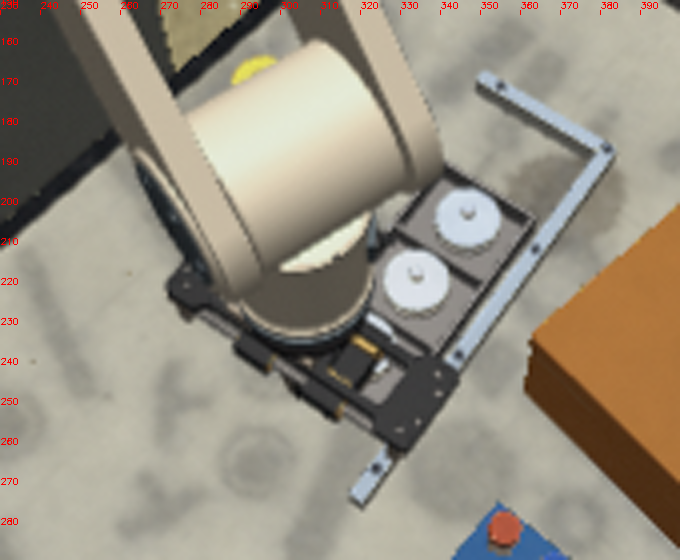

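play_rows([
  [-0.0007,0.005,0,0,0,0],
  [-0.0007,0.005,0,0,0,0],
  [-0.0007,0.005,0,0,0,0],
  [-0.0007,0.005,0,0,0,0],
  [-0.0007,0.005,0,0,0,0],
  [-0.0007,0.005,0,0,0,0],
  [-0.0007,0.005,0,0,0,0],
  [-0.0007,0.005,0,0,0,0],
  [-0.0007,0.005,0,0,0,0],
  [-0.0007,0.005,0,0,0,0],
  [-0.0007,0.005,0,0,0,0],
  [-0.0007,0.005,0,0,0,0],
])

```text
t: 12.25
ee_pos: [580.8, -67.1, 13.2]
orientation: [-2.059, -2.373, 0.0]
ft_force: [0.2, -2.7, 0.3]
grip_width: 19.8
```

Run:
```python
from h import *
for n in("side",): cv2.imwrite(f"pics/{n}7.png",get_image(n)[:,:,::-1])
o=get_obs();print(o['t'],o['ee_pos'],o['ft_force'])
crop(cv2.imread('pics/side7.png'),230,150,170,140,4,'pics/s7c.png')
```

```text
12.3 [580.68746827 -66.58374185  13.15594461] [ 0.31189462 -0.95210211  0.69845962]
```

View pics/s7c.png

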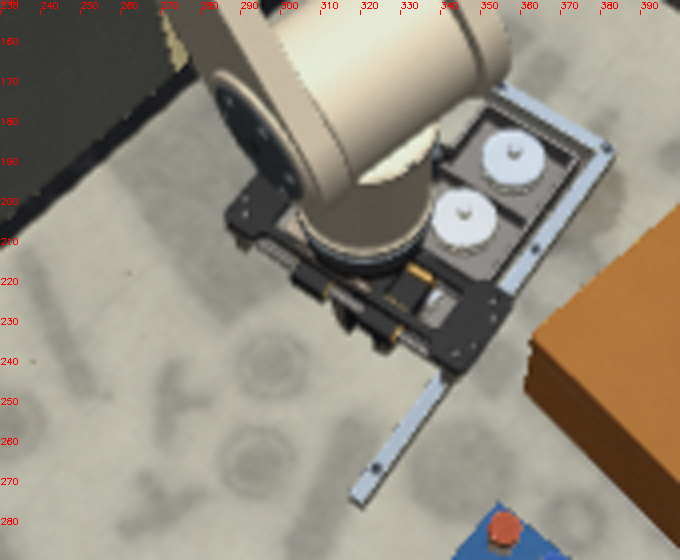

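play_rows([
  [-0.0004,0.003,0,0,0,0],
  [-0.0004,0.003,0,0,0,0],
  [-0.0003,0.002,0,0,0,0],
])

```text
t: 12.68
ee_pos: [579.7, -59.3, 13.2]
orientation: [-2.058, -2.373, 0.0]
ft_force: [0.4, -3.1, -0.7]
grip_width: 20.5
```

play_rows([
  [-0.0001,0.001,0,0,0,0],
])

```text
t: 12.8
ee_pos: [579.7, -58.4, 13.2]
orientation: [-2.058, -2.373, 0.0]
ft_force: [1.2, -3.0, 0.0]
grip_width: 20.3
```

play_rows([
  [-0.0001,0.001,0,0,0,0],
])

```text
t: 12.92
ee_pos: [579.6, -57.5, 13.2]
orientation: [2.059, 2.373, -0.0]
ft_force: [1.1, -3.0, -0.6]
grip_width: 20.4
```

play_rows([
  [-0.0001,0.001,0,0,0,0],
])

```text
t: 13.05
ee_pos: [579.5, -56.5, 13.2]
orientation: [2.059, 2.373, 0.0]
ft_force: [-0.2, -2.6, -1.2]
grip_width: 20.1
```

play_rows([
  [-0.0001,0.001,0,0,0,0],
])

```text
t: 13.18
ee_pos: [579.3, -55.4, 13.2]
orientation: [-2.059, -2.373, 0.0]
ft_force: [-0.7, -1.8, -0.6]
grip_width: 20.3
```

play_rows([
  [-0.0001,0.001,0,0,0,0],
])

```text
t: 13.3
ee_pos: [579.3, -54.4, 13.2]
orientation: [-2.059, -2.373, 0.0]
ft_force: [0.8, -3.0, 0.1]
grip_width: 20.1
```

play_rows([
  [-0.0001,0.0007,0,0,0,0],
])

```text
t: 13.42
ee_pos: [579.2, -53.9, 13.2]
orientation: [2.058, 2.373, -0.0]
ft_force: [0.9, -6.1, -0.6]
grip_width: 20.1
```

Force rising: contact with the short bar. Back off, retreat and look.

play_rows([
  [0,0,0,0,0,0],
  [0.001,-0.01,0,0,0,0],
  [0.004,-0.03,0,0,0,0],
  [0,-0.01,0.04,0,0,0],
  [0,0,0.05,0,0,0],
  [-0.04,-0.02,0.03,0,0,0],
  [-0.05,-0.03,0,0,0,0],
  [-0.05,-0.03,0,0,0,-10],
  [-0.02,-0.03,0,0,0,-10],
  [0,-0.03,0,0,0,-10],
  [0,0,0,0,0,-10],
  [0,0,0,0,0,0],
])

```text
t: 14.92
ee_pos: [423.9, -244.1, 133.2]
orientation: [-2.746, -1.526, -0.0]
ft_force: [0.4, 1.1, 0.0]
grip_width: 20.3
```

Run:
```python
from h import *
for n in("top","side"): cv2.imwrite(f"pics/{n}8.png",get_image(n)[:,:,::-1])
o=get_obs();print(o['t'],o['ee_pos'],o['ft_force'])
crop(cv2.imread('pics/side8.png'),270,150,130,130,5,'pics/s8c.png')
crop(cv2.imread('pics/top8.png'),255,135,130,115,6,'pics/t8c.png')
```

```text
15.025 [ 424.05477811 -243.59228082  133.1549651 ] [ 0.18409302  0.17539641 -0.5368411 ]
```

View pics/s8c.png

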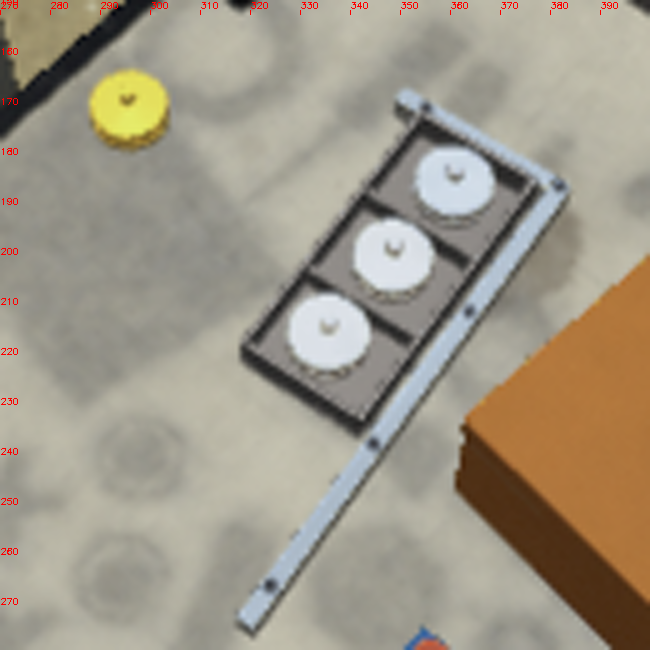

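View pics/t8c.png

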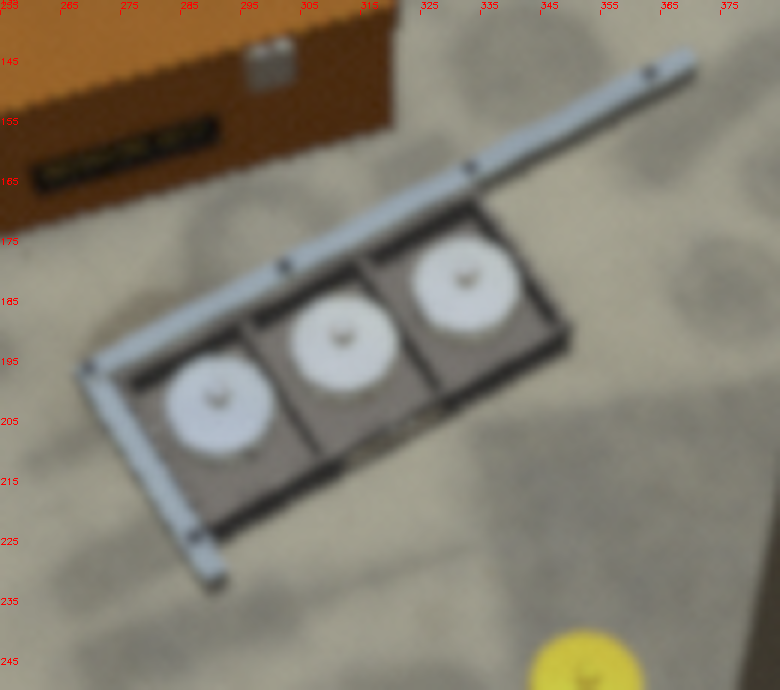

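play_rows([
  [0.01,0.04,0,0,0,-10],
  [0.01,0.05,0,0,0,-10],
  [0.01,0.05,0,0,0,-10],
  [0.01,0.05,0,0,0,-10],
  [0.01,0.05,0,0,0,-10],
  [0.0284,0.0443,0,0,0,0],
  [0,0,-0.03,0,0,0],
  [0,0,0,0,0,0],
], fingers=0)

```text
t: 16.02
ee_pos: [500.0, 36.1, 101.6]
orientation: [-3.131, -0.258, 0.007]
ft_force: [-1.7, -0.0, 0.9]
grip_width: 91.8
```

Run:
```python
from h import *
o=get_obs();print(o['t'],o['ee_pos'],o['ft_force'],o['grip_width'])
R=cv2.Rodrigues(o['orientation'])[0];print(np.arctan2(R[1,1],R[0,1])+np.pi/2)
```

```text
16.025 [499.97390501  36.05375798 101.62421654] [-1.74860891 -0.01480314  0.85639509] 91.83445224024867
0.16454036016327467
```

play_rows([
  [0,0,0,0,0,0],
  [0,0,0,0,0,0],
])

```text
t: 16.27
ee_pos: [502.2, 34.9, 104.1]
orientation: [-3.132, -0.251, -0.002]
ft_force: [0.8, 0.6, -0.5]
grip_width: 92.5
```

play_rows([
  [0,0.003,-0.03,0,0,-1.1],
  [0,0,-0.035,0,0,0],
  [0,0,-0.026,0,0,0],
  [0,0,0,0,0,0],
  [0.005,0.0007,0,0,0,0],
  [0.005,0.0007,0,0,0,0],
  [0.004,0.0006,0,0,0,0],
  [0,0,0,0,0,0],
])

```text
t: 17.27
ee_pos: [516.5, 40.4, 12.7]
orientation: [-3.134, -0.221, -0.002]
ft_force: [-0.2, 0.2, 0.5]
grip_width: 92.2
```

Run:
```python
from h import *
for n in("side",): cv2.imwrite(f"pics/{n}9.png",get_image(n)[:,:,::-1])
o=get_obs();print(o['t'],o['ee_pos'],o['ft_force'],o['orientation'])
crop(cv2.imread('pics/side9.png'),230,110,170,140,4,'pics/s9c.png')
```

```text
17.325 [516.09162325  40.30837695  12.46561643] [-0.51110633  0.03221944  0.16050764] [3.13378979e+00 2.21203755e-01 7.30886095e-04]
```

View pics/s9c.png

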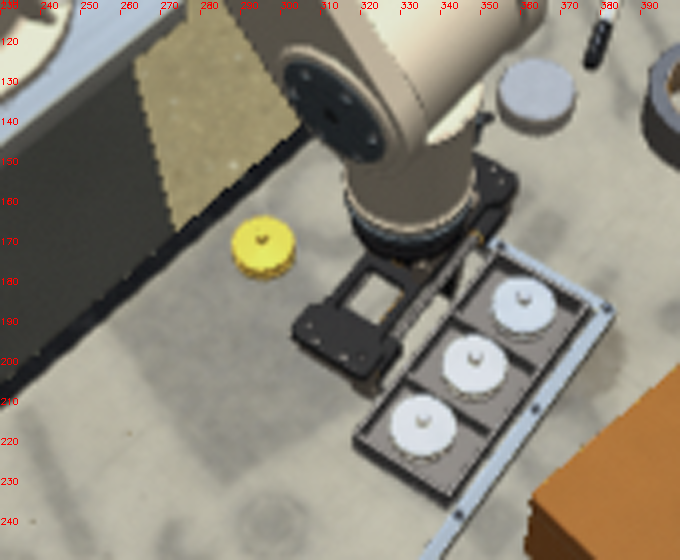

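play_rows([
  [0.002,0.0003,0,0,0,0],
  [0.002,0.0003,0,0,0,0],
  [0.001,0.0001,0,0,0,0],
  [0.001,0.0001,0,0,0,0],
])

```text
t: 17.82
ee_pos: [521.8, 41.1, 12.1]
orientation: [-3.134, -0.221, 0.0]
ft_force: [0.1, 1.0, 1.0]
grip_width: 91.7
```

play_rows([
  [0.001,0.0001,0,0,0,0],
  [0.001,0.0001,0,0,0,0],
])

```text
t: 18.08
ee_pos: [522.6, 41.1, 12.0]
orientation: [3.134, 0.221, -0.004]
ft_force: [-4.7, -0.9, 3.3]
grip_width: 91.9
```

play_rows([
  [0.001,0.0001,0,0,0,0],
])

```text
t: 18.2
ee_pos: [524.4, 41.3, 12.0]
orientation: [-3.134, -0.221, 0.001]
ft_force: [-1.1, 0.4, -1.3]
grip_width: 91.9
```

play_rows([
  [0.001,0.0001,0,0,0,0],
])

```text
t: 18.32
ee_pos: [525.9, 41.5, 12.1]
orientation: [-3.134, -0.221, -0.0]
ft_force: [-2.2, 0.4, -2.4]
grip_width: 92.0
```

play_rows([
  [0.001,0.0001,0,0,0,0],
])

```text
t: 18.45
ee_pos: [526.9, 41.6, 12.1]
orientation: [-3.134, -0.221, -0.0]
ft_force: [-2.0, 0.0, -1.6]
grip_width: 91.9
```

play_rows([
  [0.001,0.0001,0,0,0,0],
])

```text
t: 18.58
ee_pos: [527.8, 41.7, 12.1]
orientation: [-3.134, -0.221, 0.0]
ft_force: [-3.9, 0.7, -0.2]
grip_width: 92.0
```

play_rows([
  [0.0007,0.0001,0,0,0,0],
])

```text
t: 18.7
ee_pos: [527.8, 41.7, 12.1]
orientation: [3.134, 0.221, -0.002]
ft_force: [-6.2, -1.5, 2.7]
grip_width: 92.0
```

play_rows([
  [0.0007,0.0001,0,0,0,0],
])

```text
t: 18.82
ee_pos: [527.9, 41.7, 12.1]
orientation: [3.134, 0.221, -0.004]
ft_force: [-7.7, -1.4, 5.9]
grip_width: 92.3
```

play_rows([
  [0.001,0.0001,0,0,0,0],
  [0,0,0,0,0,0],
])

```text
t: 19.08
ee_pos: [527.9, 41.7, 12.0]
orientation: [3.134, 0.221, -0.007]
ft_force: [-10.9, -0.6, 6.2]
grip_width: 92.0
```

play_rows([
  [-0.004,-0.0006,0,0,0,0],
  [-0.01,-0.0014,0,0,0,0],
  [-0.02,-0.003,0,0,0,0],
  [0,0,0.04,0,0,0],
  [0,0,0.05,0,0,0],
  [-0.03,-0.05,0.03,0,0,0],
  [-0.03,-0.06,0,0,0,0],
  [0,-0.06,0,0,0,0],
  [0,-0.06,0,0,0,0],
  [0,-0.05,0,0,0,0],
  [0,0,0,0,0,0],
])

```text
t: 20.45
ee_pos: [439.8, -239.7, 131.0]
orientation: [3.133, 0.215, 0.003]
ft_force: [0.6, 0.1, -0.5]
grip_width: 91.9
```

Run:
```python
from h import *
for n in("top","side"): cv2.imwrite(f"pics/{n}10.png",get_image(n)[:,:,::-1])
o=get_obs();print(o['t'],o['ee_pos'],o['ft_force'])
crop(cv2.imread('pics/side10.png'),270,150,130,130,5,'pics/s10c.png')
crop(cv2.imread('pics/top10.png'),255,135,130,115,6,'pics/t10c.png')
```

```text
20.55 [ 439.24187454 -236.6300887   130.64414951] [-0.41973383  1.22761592 -0.68250513]
```

View pics/s10c.png

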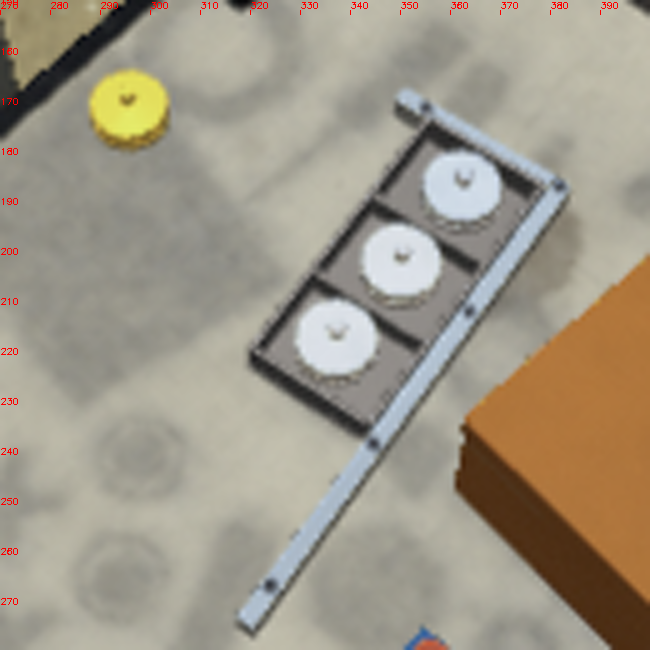

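View pics/t10c.png

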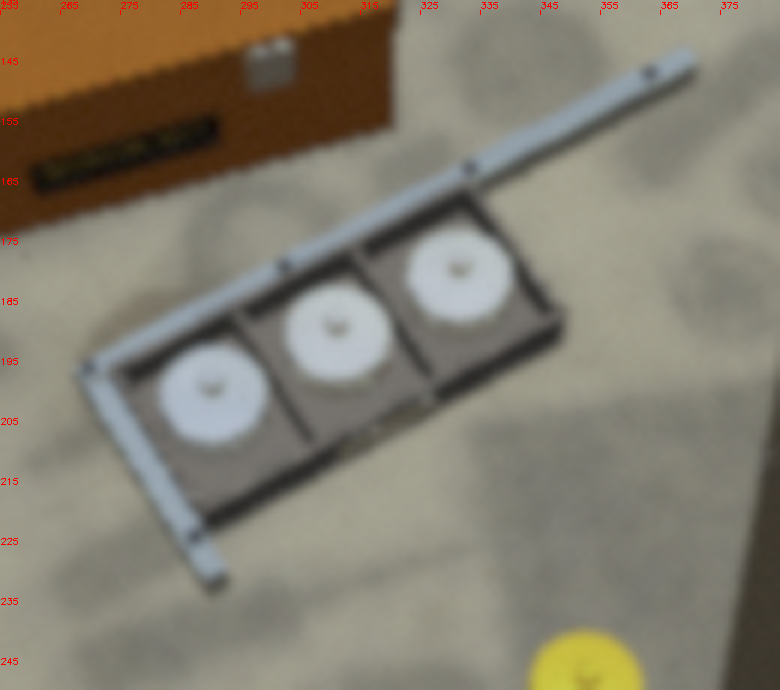

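Run:
```python
from h import *
for n,S,box,s in (('top',(626.2,-1.2,.1438),(255,135,130,115),6),('side',(633.06,-2.7,.136),(270,150,130,130),5)):
    c,sn=np.cos(S[2]),np.sin(S[2]); T=(S[0]-42.5*c-60*sn,S[1]-42.5*sn+60*c,S[2])
    overlay(n,cv2.imread(f'pics/{n}10.png'),T,S,f'pics/{n}10o.png',box,s)
```

```text
(no output)
```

View pics/side10o.png

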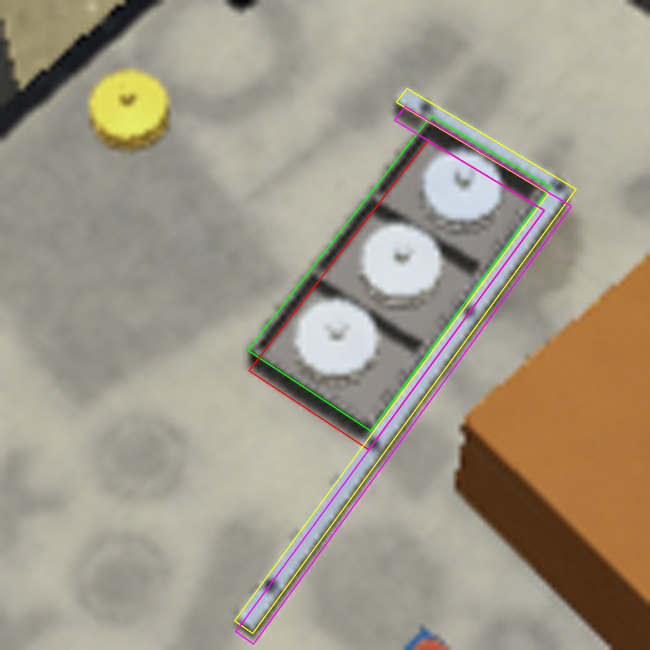

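View pics/top10o.png

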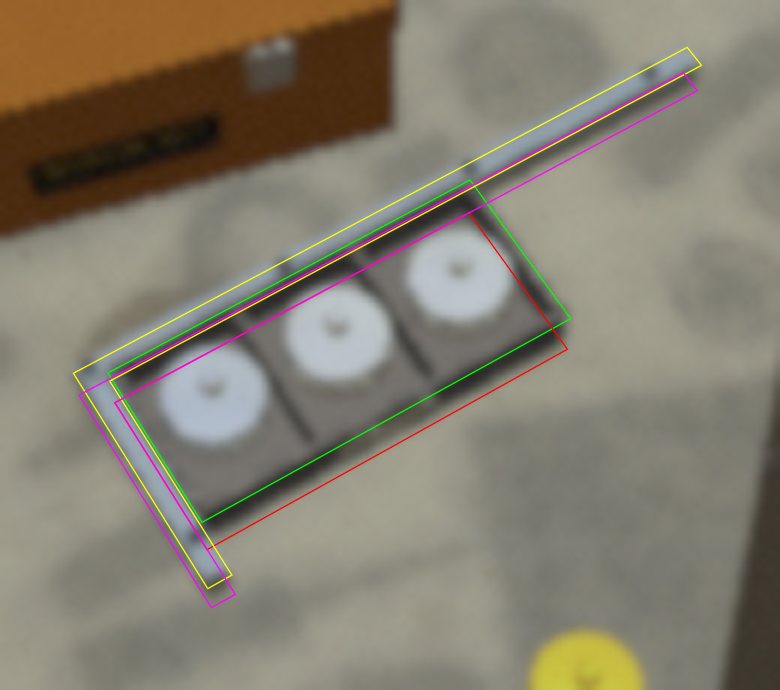

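play_rows([
  [0,0,0,0,0,10],
  [0,0,0,0,0,10],
  [0,0,0,0,0,10],
  [0,0,0,0,0,10],
  [0,0,0,0,0,10],
  [0,0,0,0,0,10],
  [0,0,0,0,0,10],
  [0.01,0.01,0,0,0,10],
  [0.03,0.03,0,0,0,10],
  [0.037,0.033,0,0,0,0],
  [0.037,0.033,0,0,0,0],
  [0.033,0.027,0,0,0,0],
], fingers=0.78)

```text
t: 22.05
ee_pos: [587.5, -100.3, 130.8]
orientation: [-2.057, -2.375, -0.0]
ft_force: [-0.1, 0.2, 0.7]
grip_width: 20.2
```

play_rows([
  [0,0,0,0,0,0],
  [0,0,0,0,0,0],
])

```text
t: 22.3
ee_pos: [585.6, -102.6, 130.4]
orientation: [-2.057, -2.373, 0.001]
ft_force: [-0.4, -0.6, -0.9]
grip_width: 20.4
```

play_rows([
  [0,0,-0.04,0,0,0],
  [0,0,-0.045,0,0,0],
  [0,0,-0.032,0,0,0],
  [0,0,0,0,0,0],
  [-0.0014,0.01,0,0,0,0],
  [-0.0014,0.01,0,0,0,0],
  [-0.0014,0.01,0,0,0,0],
  [-0.0007,0.005,0,0,0,0],
  [-0.0004,0.003,0,0,0,0],
  [-0.0003,0.002,0,0,0,0],
  [0,0,0,0,0,0],
  [0,0,0,0,0,0],
])

```text
t: 23.8
ee_pos: [581.1, -63.8, 13.7]
orientation: [-2.06, -2.372, 0.0]
ft_force: [-0.4, 0.2, -0.5]
grip_width: 20.2
```

play_rows([
  [-0.0002,0.0015,0,0,0,0],
  [-0.0002,0.0015,0,0,0,0],
])

```text
t: 24.05
ee_pos: [580.6, -60.6, 13.7]
orientation: [-2.06, -2.372, 0.0]
ft_force: [0.0, -0.1, 0.1]
grip_width: 19.8
```

play_rows([
  [-0.0001,0.001,0,0,0,0],
  [-0.0001,0.001,0,0,0,0],
])

```text
t: 24.3
ee_pos: [580.5, -58.5, 13.8]
orientation: [-2.06, -2.372, 0.0]
ft_force: [0.4, 0.0, -0.0]
grip_width: 19.9
```

play_rows([
  [-0.0001,0.001,0,0,0,0],
  [-0.0001,0.001,0,0,0,0],
])

```text
t: 24.55
ee_pos: [580.2, -56.5, 13.7]
orientation: [-2.06, -2.372, 0.0]
ft_force: [-0.6, -0.2, 0.1]
grip_width: 20.1
```

play_rows([
  [-0.0001,0.001,0,0,0,0],
  [-0.0001,0.001,0,0,0,0],
])

```text
t: 24.8
ee_pos: [580.0, -54.5, 13.8]
orientation: [-2.06, -2.372, 0.0]
ft_force: [0.7, -0.5, 0.0]
grip_width: 20.0
```

play_rows([
  [-0.0001,0.001,0,0,0,0],
])

```text
t: 24.92
ee_pos: [580.0, -53.8, 13.8]
orientation: [2.059, 2.372, -0.001]
ft_force: [0.1, -5.7, 0.5]
grip_width: 20.2
```

play_rows([
  [-0.0001,0.001,0,0,0,0],
])

```text
t: 25.05
ee_pos: [580.0, -53.7, 13.8]
orientation: [2.058, 2.372, -0.002]
ft_force: [0.6, -11.4, -1.0]
grip_width: 20.3
```

play_rows([
  [0,-0.003,0,0,0,0],
  [0.001,-0.01,0,0,0,0],
  [0.004,-0.03,0,0,0,0],
  [0,-0.01,0.04,0,0,0],
  [0,0,0.05,0,0,0],
  [-0.04,-0.02,0.03,0,0,0],
  [-0.05,-0.03,0,0,0,0],
  [-0.05,-0.03,0,0,0,0],
  [-0.02,-0.03,0,0,0,0],
  [0,-0.03,0,0,0,0],
  [0,0,0,0,0,0],
  [0,0,0,0,0,0],
])

```text
t: 26.55
ee_pos: [424.7, -245.3, 133.6]
orientation: [-2.06, -2.371, -0.0]
ft_force: [-0.1, -0.1, 0.4]
grip_width: 20.2
```

Run:
```python
from h import *
for n in("top","side"): cv2.imwrite(f"pics/{n}11.png",get_image(n)[:,:,::-1])
o=get_obs();print(o['t'],o['ee_pos'],o['ft_force'])
crop(cv2.imread('pics/side11.png'),270,150,130,130,5,'pics/s11c.png')
```

```text
26.65 [ 424.80019427 -244.77853222  133.5973054 ] [-0.15151562 -0.62146754 -0.00588319]
```

View pics/s11c.png

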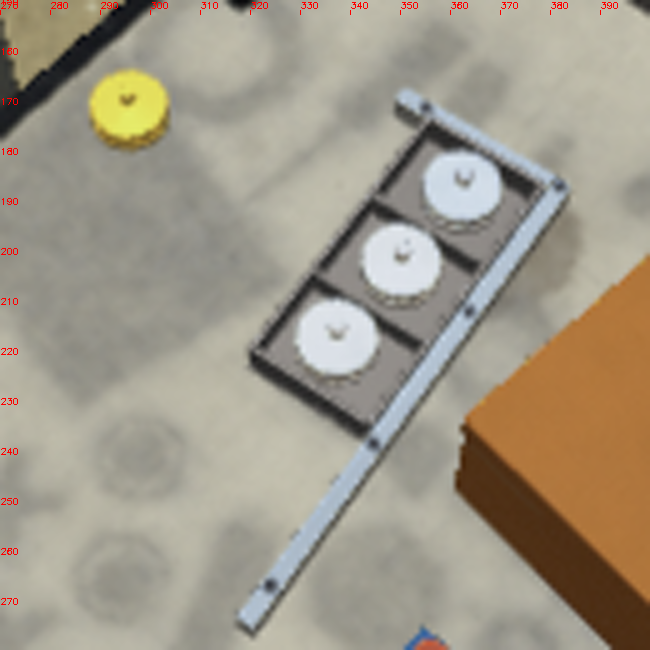

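View pics/top11.png

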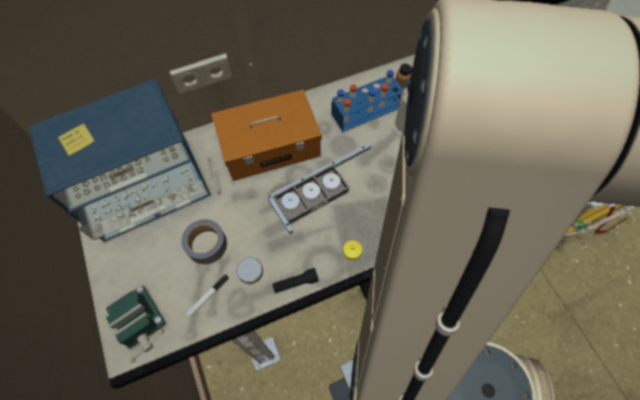

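The tray sits in the corner, with its end at the short bar and its back at the long bar. In the side crop its corners are at about (350,173), (320,221) and (374,236). The filters are upright and the other things look unmoved.

```bash
python3 -c "
from plant import *
close_job()"
```

```text
the job is handed in; nothing more can be done
```

I pushed the tray into the corner of the L-stop and handed the job in at about 26.7 s; no verdict is reported.

**How it was pushed:**
1. The open fingers pushed the front wall forward while turning the tray square to the stop.
2. The nearly closed fingers pushed the right-hand end along the long bar.
3. A gentle press on the front wall and then on the end seated it. The force readings between moves never went above about 13 N.

**Last checks:**
- **Long bar:** under the front press the fingers stopped moving and the force rose to about 11 N.
- **Short bar:** under the end press they stopped at the same place as the time before (within 0.2 mm), again at about 11 N.
- **Pictures:** both views show the tray snug in the corner and the three filters upright. The torch, cap, marker and tape roll are in the same places as before in the top view.
- **Bottles:** the arm hid them in the last top view, so I did not check them at the end. The gripper was not lowered near them.

**Disagreement:** the two cameras differ by about 4 to 7 mm in where they place things. The overlay therefore confirmed the final position only to about 3 mm, and the flush fit rests on the contact stops above.

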